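Close up the bench-top tool chest

TASK

Close up the red tool chest on the bench: push its three open drawers fully home and push the lid down until it is shut on the rim, in whatever order suits. Do it with the fingertips alone, without slamming anything, without pulling a drawer further out or lifting the lid, and leave everything else on the bench and in the chest where it is.

Things in the scene. Friction and masses are not known exactly. Their poses are not given: they have to be found in the camera images.
- chest: Red steel bench-top tool chest, fixed, 210 mm deep (x), 400 wide (y), 165 high to the rim of its open top well (190 with lid shut). Origin: centre of its underside, on the bench; +x from its front to its back (away from the robot), +y to the left seen from the robot. Front face at x = -105 mm. Below the 37 mm deep well a row of three small drawers, below these one wide drawer, already shut.
- drawer_left (a joint): How far the left small drawer (chest +y side) stands out, in m: 0 fully home (hard stop), 0.13 outer stop. It slides along the chest's x with about 2 N of friction and stays where it is left. Front 123 mm wide, 48 high, from 74 to 122 mm above the bench.
- drawer_middle (a joint): The same for the middle small drawer, same size and height.
- drawer_right (a joint): The same for the right small drawer (chest -y side), same size and height.
- drawer_wide (a joint): The same for the wide drawer below them, which starts home and stays so: front 384 mm wide, from 16 to 70 mm above the bench.
- drawer_left_pull (a point): Middle of the outer edge of the left drawer's finger pull: a solid aluminium rail 12 mm high along the top of the whole front, standing 12 mm out from it. 116 mm above the bench, 131 mm to the chest's +y side; 117 mm before the chest's origin (at x = -117) when home, further by the joint value.
- drawer_middle_pull (a point): The same point on the middle drawer's pull: 116 mm above the bench, on the chest's middle line (y = 0).
- drawer_right_pull (a point): The same point on the right drawer's pull: 116 mm above the bench, 131 mm to the chest's -y side.
- lid (a joint): Opening angle of the lid in rad: 0 is shut on the rim (hard stop), grows as its front edge rises. Hinge line: along the chest's y at chest x = +105 mm, 166 mm above the bench; the lid's outer side lies 24 mm outside the plane through it. Stiff friction stays hold the lid at any angle; 3 to 6 N square on to its outer side near the front edge pushes it down.
- lid_edge (a point): Middle of the lid's upper front edge. The lid is a shallow red pan, 210 mm from hinge to front edge, 400 wide, 24 thick; its flat outer side is the one to push. Shut, this edge lies above the chest's front face, 190 mm above the bench.
- drill: Bystander: cordless drill standing on its battery, about 215 mm high. Origin: centre of its underside.
- sprayer: Bystander: amber spray bottle with a yellow head, 84 mm across, 211 mm high. Origin: centre of its underside.
- fastener_tin: Bystander: open round tin of sheet fasteners, 80 mm across, 34 mm high, standing near a front corner of the chest. Origin: centre of its underside.
- tape: Bystander: roll of masking tape lying flat, 100 mm across, 24 mm high, near the other front corner. Origin: centre of its underside.
- pliers: Bystander: fastener pliers lying flat, 165 mm long, 16 mm high. Origin: on the bench at the pivot.
- angle: Bystander: primed aluminium angle, 160 mm long (its y), 40 mm wide, 30 mm high, lying in front of the drawers. Origin: centre of its underside.
- screwdriver: Bystander: screwdriver lying on the bench, 200 mm long.
- wrench: Bystander: wrench, 180 mm long, lying flat in the well of the chest.

How it is judged:
By the outcome, as a careful person would: the job done as asked, in the order asked, and still so for the second after the job is handed in, with the robot touching nothing.
It also fails if it takes over 58 s, if anything falls off the work surface, if the arm or the gripper's body presses on something with over 40 N, if the wrist force passes 120 N, or if a joint passes its speed limit or range.

ROBOT

A 6-joint arm with a two-finger parallel gripper is mounted at the origin on the work surface. World frame = base frame: x ahead of the robot, y to its left, z up, the work surface at z = 0. Lengths are in m, angles in rad, forces in N, time in s.
With the tool pointing down it reaches from about 0.325 to 0.85 m from the base axis. Payload 4.4 kg.
Tool frame: the origin (TCP) lies where the fingers leave the gripper's body, on its centre line; the fingertips stand 97 mm ahead of it and the grasp point (between the pads) lies 78 mm ahead of it; z points along the fingers, x is the direction in which the jaws open and shut, and the axes are right-handed (so a half turn about z gives the same grasp; the last joint's range is limited). The gripper opens to 94 mm and grips with 3 to 60 N. Pads are 16 mm wide; open, the fingers measure 119 mm over their backs; the gripper's body (75 mm by 177 mm) begins 78 mm behind the grasp point.
Start: joints at [1.014, 0.207, 1.542, -0, 1.393, -0.15], TCP at [0.227, 0.528, 0.303] pointing down, gripper open.
Joint ranges: [-2.73, 2.73], [-0.86, 2.22], [0.23, 2.46], [-1.11, 4.25], [0.08, 2.63], [-2.82, 2.82]. Speed limits (rad/s): [2.79, 2.79, 3.14, 3.14, 3.14, 3.14].

INTERFACE

Orientations are given as a unit quaternion [x, y, z, w].
In Python, from plant import * gives the robot as it stands. The module is installed in compiled form; this text tells all that it offers.
- The arm moves only by the tool play_rows, never from a script. Its argument "targets" is a list of rows, each a list of 4 numbers: the shift along the tool's x, y, z in m, then the turn about the tool's z in degrees. In form: [[x, y, z, spin], ...]. A call has 1 to 10 rows; each row is the pose to reach, as a shift and turn from the pose commanded when the call began, along the tool's axes at that moment; what a row does not reach only later rows make up. A row lasts 1/8 s, in which the tool goes at most 62.5 mm and 10.7 degrees, less where a joint would pass 70% of its speed; a pose out of reach is approached as far as the arm can. A call with a gripper value outside its range is refused whole. "grip" is the finger opening in m, from 0 to 0.094, set as the call begins (left out, the last holds). The fingers move at their own pace and stop on an object; "squeeze" is the grip in N (left out, the last holds). Time passes only in rows, so rows that repeat a pose let the fingers close. It gives the time, the measured TCP pose, the force and the opening at its end, in the units of the state.
- state(): the state, without advancing time (a new reading comes with each control period).
- read_camera(name): name is "scene" or "side" or "wrist"; returns the picture (384x512x3 uint8, blue, green, red); there is no depth.
- camera_params(name): a dict with "fx", "fy", "cx", "cy" (pixels), "cam_to_world" (4x4, takes a point from camera to world coordinates). Camera axes: x right, y up, looking along -z (the intrinsics and any distortion apply to the point x, -y, -z); pixel columns grow to the right and rows downward; lengths in m; the calibration is good to about 2 mm. A picture is of the moment at which its call begins: read the wrist's pose just before it. camera_params takes no time and is no camera call; for the wrist camera it gives the pose at the moment of the call.
- job_done(): hands the job in, once; it reports no verdict.
The state is a dict: "time_s": time; "joint_pos": joint angles; "joint_velocities": joint speeds; "joint_torque": joint torques, N m; "ee_pos": TCP position; "tcp_rot": TCP orientation; "ft_force": force on the tool from outside, world axes, zero at the start; "ft_torque": the same for the moment, N m; "opening": opening from 0.0 (shut) to 1.0 (fully open).
Only numpy, scipy, OpenCV 4.12 (cv2) and the standard library are available. Lean on these libraries where they do the work, as an engineer would, in place of code of your own. Each camera call takes 0.05 s, during which the arm holds its last target. There are 200 camera calls.

## Working session

There is one attempt and no reset: what is moved stays moved. The work goes in short steps, Python scripts to look and compute and a tool call to move; the robot and the scene stay as the last step left them, time stands still between calls to the robot, and variables do not carry over. Pictures are saved under pics/ and viewed, about 8 in all and at most 12, crops included, and the job is handed in when it is done.

Besides the shell and the picture viewer there is one more tool, called after "Emit:" as a command line: name --pt "numbers of a row" for each row, then --argument value for the rest. play_rows: Moves the arm, as the interface text tells. Its arguments: {"type":"object","properties":{"targets":{"type":"array"},"grip":{"type":"number"},"squeeze":{"type":"number"}},"required":["targets"]}

```bash
mkdir -p pics; ls
python3 - <<'E'
from plant import *
import cv2, numpy as np
np.set_printoptions(precision=4,suppress=True)
s=state(); print(s['time_s'],s['ee_pos'],s['tcp_rot'],s['opening'],s['ft_force'])
for n in ('scene','side'):
    cv2.imwrite(f'pics/{n}0.png',read_camera(n)); p=camera_params(n); print(n,{k:(np.array(v) if k=='cam_to_world' else v) for k,v in p.items()})
E
```

```text
pics
0.0 [0.2267 0.5278 0.3015] [ 0.8351  0.5501 -0.001   0.0005] 0.9985749460286785 [ 0.5512  0.457  -0.4509]
scene {'fx': 418.1810881920472, 'fy': 418.1810881920472, 'cx': 250.23297094617516, 'cy': 189.87100435912234, 'cam_to_world': array([[ 0.8976, -0.4173,  0.142 ,  0.7949],
       [ 0.4408,  0.8462, -0.2995, -0.5373],
       [ 0.0048,  0.3314,  0.9435,  1.7432],
       [ 0.    ,  0.    ,  0.    ,  1.    ]])}
side {'fx': 394.7370271028191, 'fy': 394.7370271028191, 'cx': 250.91638252546804, 'cy': 186.25148831790546, 'cam_to_world': array([[ 0.7042,  0.4356, -0.5607, -0.14  ],
       [-0.71  ,  0.4335, -0.555 , -0.7622],
       [ 0.0013,  0.7889,  0.6145,  0.922 ],
       [ 0.    ,  0.    ,  0.    ,  1.    ]])}
```

View pics/scene0.png

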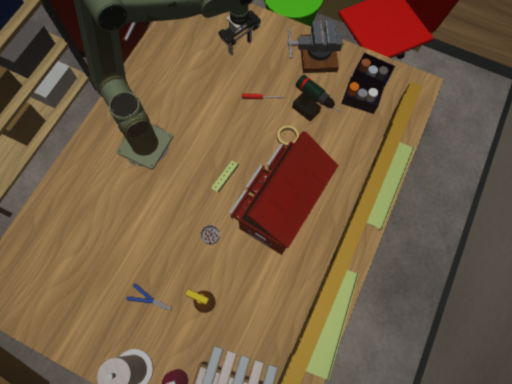

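View pics/side0.png

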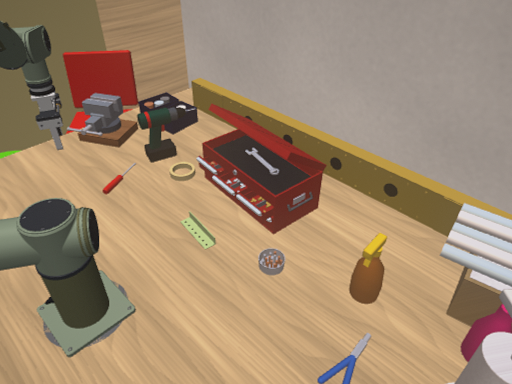

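Scene: the chest spans about (232–337, 135–250), with the base at (145,147), tape at (288,134), tin at (210,235), angle at (225,177). Side: the open well and lid are at (205–325, 105–230), and drawer pulls run from (200,160) to (270,220). Next I'll enlarge both.

Run:
```python
import cv2, numpy as np
a=cv2.imread('pics/scene0.png')[120:260,200:345]; b=cv2.imread('pics/side0.png')[95:240,185:335]
a=cv2.resize(a,(435*800//870,0) if 0 else (400,386),interpolation=cv2.INTER_CUBIC)
b=cv2.resize(b,None,fx=5.2,fy=4.0,interpolation=cv2.INTER_CUBIC) if 0 else cv2.resize(b,(400,387),interpolation=cv2.INTER_CUBIC)
h=386; cv2.imwrite('pics/c1.png',np.hstack([a[:h],b[:h]]))
```

```text
(no output)
```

View pics/c1.png

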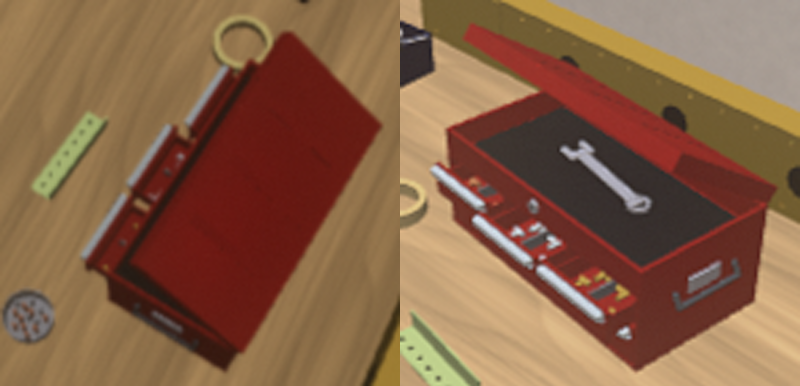

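```bash
cat > h.py <<'E'
import numpy as np, cv2
from plant import *
np.set_printoptions(precision=4,suppress=True)
def ray(n,px,p=None):
    p=p or camera_params(n); T=np.array(p['cam_to_world'])
    d=T[:3,:3]@np.array([(px[0]-p['cx'])/p['fx'],-(px[1]-p['cy'])/p['fy'],-1]); return T[:3,3],d/np.linalg.norm(d)
def onz(n,px,z,p=None):
    o,d=ray(n,px,p); return o+d*(z-o[2])/d[2]
E
python3 - <<'E'
from h import *
S=lambda u,v:(200+u/2.759,120+v/2.759)
D=lambda u,v:(185+(u-400)/2.667,95+v/2.667)
FR=onz('side',D(640,270),.165);FL=onz('side',D(448,130),.165);BR=onz('side',D(768,205),.165)
print('rim',FR,FL,BR,np.linalg.norm(FR-FL),np.linalg.norm(BR-FR))
yd=(FL-FR)[:2]/np.linalg.norm((FL-FR)[:2]); xd=np.array([yd[1],-yd[0]])
print('yaw',np.degrees(np.arctan2(xd[1],xd[0])),np.degrees(np.arctan2(*(BR-FR)[1::-1])))
C=(FR+FL)[:2]/2+xd*.105; print('C',C)
loc=lambda P:np.array([(P[:2]-C)@xd,(P[:2]-C)@yd])
for k,a,b in(('L',(435,168),(483,206)),('M',(476,218),(532,263)),('R',(540,268),(604,318))): print('side',k,loc(onz('side',D(*a),.118)),loc(onz('side',D(*b),.118)))
for k,a,b in(('L',(227,70),(187,125)),('M',(170,127),(130,183)),('R',(127,195),(84,257))): print('scene',k,loc(onz('scene',S(*a),.122)),loc(onz('scene',S(*b),.122)))
for n,px,sy in(('scene',S(288,32),.2),('scene',S(130,262),-.2),('side',D(472,25),.2),('side',D(775,188),-.2)):
    o,d=ray(n,px); t=(sy-(o[:2]-C)@yd)/(d[:2]@yd); P=o+t*d; print('lid',n,loc(P),P[2])
for n,px in(('scene',(288,134)),('scene',(210,235)),('scene',(308,105)),('scene',(225,177)),('scene',(204,300))): print(px,onz(n,px,.02),loc(onz(n,px,.02)))
E
```

```text
rim [ 0.5672 -0.1647  0.165 ] [0.6062 0.2208 0.165 ] [ 0.7716 -0.1919  0.165 ] 0.3874715496543203 0.20628172297690864
yaw -5.775972649418218 -7.56286844839934
C [0.6911 0.0175]
side L [-0.1339  0.1886] [-0.1347  0.0746]
side M [-0.1569  0.0589] [-0.1574 -0.0593]
side R [-0.1558 -0.073 ] [-0.1547 -0.1903]
scene L [-0.126   0.1895] [-0.1308  0.0777]
scene M [-0.151   0.0612] [-0.1545 -0.0477]
scene R [-0.1482 -0.0662] [-0.1505 -0.1807]
lid scene [-0.0508  0.2   ] 0.30913641060194075
lid scene [-0.0586 -0.2   ] 0.32359497293562844
lid side [-0.0511  0.2   ] 0.3013638473019067
lid side [ 0.1104 -0.2   ] 0.186265621632544
(288, 134) [0.5712 0.33   0.02  ] [-0.1508  0.2989]
(210, 235) [ 0.4725 -0.2457  0.02  ] [-0.191  -0.2839]
(308, 105) [0.5928 0.51   0.02  ] [-0.1474  0.4801]
(225, 177) [0.4091 0.0145 0.02  ] [-0.2802 -0.0313]
(204, 300) [ 0.5755 -0.4906  0.02  ] [-0.0639 -0.5172]
```

The chest is at about (0.691, 0.018) with yaw around −6.5°. The lid is open about 0.64 rad; drawers are out about 15 (left), 37 (middle) and 36 mm (right). Next I'll move to a viewing pose, jaws shut and aligned with the chest.

Emit:
play_rows --pt "0 0 -0.03 0" --pt "-0.02 0.03 -0.08 -3" --pt "-0.05 0.07 -0.12 -6" --pt "-0.08 0.12 -0.15 -10" --pt "-0.12 0.17 -0.18 -14" --pt "-0.15 0.22 -0.2 -17" --pt "-0.18 0.27 -0.2 -17" --pt "-0.22 0.32 -0.2 -17" --pt "-0.25 0.37 -0.2 -17" --pt "-0.28 0.41 -0.2 -17" --grip 0 --squeeze 10

```text
time_s: 1.35
ee_pos: [0.494, 0.1071, 0.502]
tcp_rot: [0.745, 0.667, -0.0, -0.0]
ft_force: [1.0, 0.1, -0.6]
opening: 0.011
```

Emit:
play_rows --pt "-0.035 0.03 0 0" --pt "-0.068 0.056 0 0" --pt "-0.068 0.056 0 0"

```text
time_s: 1.72
ee_pos: [0.5423, 0.0331, 0.501]
tcp_rot: [0.746, 0.666, -0.001, -0.001]
ft_force: [-1.0, -0.3, -0.2]
opening: 0.003
```

Run:
```python
from h import *
import json
p=camera_params('wrist'); cv2.imwrite('pics/w1.png',read_camera('wrist'))
p={k:(np.array(v).tolist()) for k,v in p.items()}; json.dump(p,open('w1.json','w')); print(np.array(p['cam_to_world']),p['fx'],p['cx'],p['cy'],state()['ee_pos'],state()['ft_force'],p.keys())
```

```text
[[ 0.1126 -0.9579 -0.2641  0.4659]
 [ 0.9936  0.1084  0.0303  0.0415]
 [-0.0004 -0.2659  0.964   0.5836]
 [ 0.      0.      0.      1.    ]] 280.1352099229337 253.17566596538484 194.0919328437429 [0.5417 0.0346 0.5015] [ 0.0907 -0.0979 -0.1017] dict_keys(['fx', 'fy', 'cx', 'cy', 'cam_to_world'])
```

View pics/w1.png

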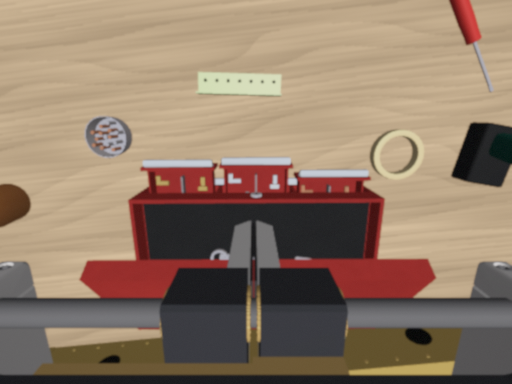

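Wrist view: pulls are right (143–213, row 163), middle (222–291, row 161) and left (300–368, row 174). The front rim runs at row ≈195 and the lid's front edge at row ≈262, across columns 83–433. The closed fingertips are at about (253,225).

Run:
```python
from h import *
import json
p=json.load(open('w1.json')); im=cv2.imread('pics/w1.png'); hsv=cv2.cvtColor(im,cv2.COLOR_BGR2HSV)
m=((hsv[...,1]<60)&(hsv[...,2]>110)); 
pts={}
for k,a,b in(('R',147,210),('M',226,288),('L',304,365)):
    r=[]
    for c in range(a,b):
        rows=np.where(m[150:185,c])[0]
        if len(rows): r.append((c,150+rows[0]))
    r=np.array(r); f=np.polyfit(r[:,0],r[:,1],1); 
    cs=np.where(m[int(np.median(r[:,1]))+2,a-12:b+12])[0]+a-12
    pts[k]=[onz('',(c,np.polyval(f,c)),.122,p) for c in (a,b)]
    e=[onz('',(c,np.polyval(f,c)),.122,p) for c in (cs[0],cs[-1])]
    d=e[1]-e[0]; print(k,np.median(r[:,1]),cs[[0,-1]],'ends',e[0],e[1],'yaw',np.degrees(np.arctan2(-d[0],d[1])),'mid',(e[0]+e[1])/2)
# rim front corners, lid corners
for q,z in(((133,200),.165),((381,196),.165)): print('rim',onz('',q,z,p))
yaw=np.radians(-6.3); xd=np.array([np.cos(yaw),np.sin(yaw)]); yd=np.array([-xd[1],xd[0]])
l,r=[onz('',q,.315,p) for q in((433,263),(83,264))]; print('lid',l,r,np.linalg.norm(l-r))
for z in(.28,.3,.32,.34): print(z,np.linalg.norm(onz('',(433,263),z,p)-onz('',(83,264),z,p)))
```

```text
R 159.0 [142 221] ends [ 0.5119 -0.1488  0.122 ] [ 0.5266 -0.019   0.122 ] yaw -6.459441766149249 mid [ 0.5193 -0.0839  0.122 ]
M 156.0 [221 291] ends [ 0.5229 -0.0185  0.122 ] [0.5341 0.0963 0.122 ] yaw -5.593985204757196 mid [0.5285 0.0389 0.122 ]
L 169.0 [299 369] ends [0.5579 0.1079 0.122 ] [0.5707 0.2239 0.122 ] yaw -6.2959941094423435 mid [0.5643 0.1659 0.122 ]
rim [ 0.569  -0.1589  0.165 ]
rim [0.606  0.2253 0.165 ]
lid [0.6368 0.2151 0.315 ] [ 0.596  -0.1563  0.315 ] 0.3736805285636644
0.28 0.4223676480613036
0.3 0.3945464369197956
0.32 0.36672522577828737
0.34 0.3389040146367792
```

Emit:
play_rows --pt "0 0.04 0 0" --pt "0 0.08 0.015 0" --pt "0 0.117 0.035 0" --pt "0 0.117 0.06 0" --pt "0 0.117 0.075 0" --pt "0 0.117 0.085 0" --pt "0 0.117 0.085 0"

```text
time_s: 2.65
ee_pos: [0.6571, 0.0233, 0.4177]
tcp_rot: [0.744, 0.668, -0.0, -0.0]
ft_force: [-0.4, -0.5, 0.4]
opening: 0.004
```

Emit:
play_rows --pt "0 0 0.004 0" --pt "0 0 0.008 0" --pt "0 0 0.012 0" --pt "0 0 0.016 0" --pt "0 0 0.019 0" --pt "0 0 0.022 0" --pt "0 -0.002 0.025 0" --pt "0 -0.004 0.028 0"

```text
time_s: 3.65
ee_pos: [0.6539, 0.0232, 0.3909]
tcp_rot: [0.745, 0.668, 0.001, 0.001]
ft_force: [-1.6, 0.6, 5.8]
opening: 0.002
```

Emit:
play_rows --pt "0 -0.003 0.004 0" --pt "0 -0.006 0.008 0" --pt "0 -0.01 0.013 0" --pt "0 -0.0135 0.018 0" --pt "0 -0.017 0.023 0" --pt "0 -0.02 0.028 0" --pt "0 -0.023 0.033 0" --pt "0 -0.0255 0.038 0" --pt "0 -0.028 0.043 0" --pt "0 -0.03 0.048 0"

```text
time_s: 4.9
ee_pos: [0.6238, 0.0265, 0.3413]
tcp_rot: [0.745, 0.667, -0.0, -0.0]
ft_force: [0.7, 0.5, 2.7]
opening: 0.004
```

Emit:
play_rows --pt "0 -0.002 0.005 0" --pt "0 -0.004 0.01 0" --pt "0 -0.006 0.015 0" --pt "0 -0.0075 0.02 0" --pt "0 -0.009 0.025 0" --pt "0 -0.01 0.03 0" --pt "0 -0.0115 0.035 0" --pt "0 -0.0125 0.039 0" --pt "0 -0.013 0.043 0" --pt "0 -0.0135 0.046 0"

```text
time_s: 6.15
ee_pos: [0.6104, 0.0279, 0.2954]
tcp_rot: [0.745, 0.668, -0.0, -0.0]
ft_force: [1.8, -1.2, 2.5]
opening: 0.006
```

Emit:
play_rows --pt "0 0 0.0015 0" --pt "0 0 0.003 0" --pt "0 0 0.0045 0" --pt "0 0 0.0055 0" --pt "0 0 0.0065 0" --pt "0 0 0.0075 0" --pt "0 0 0.0085 0" --pt "0 0 0.0085 0"

```text
time_s: 7.15
ee_pos: [0.6102, 0.0281, 0.2875]
tcp_rot: [0.745, 0.668, -0.0, -0.0]
ft_force: [-3.1, -0.1, 4.3]
opening: 0.005
```

Emit:
play_rows --pt "0 0 0.0005 0" --pt "0 0 0.001 0" --pt "0 0 0.0015 0" --pt "0 0 0.002 0" --pt "0 0 0.002 0"

```text
time_s: 7.78
ee_pos: [0.6102, 0.0281, 0.2874]
tcp_rot: [0.745, 0.668, 0.0, -0.0]
ft_force: [-7.2, -0.0, 11.8]
opening: 0.005
```

Emit:
play_rows --pt "0 0 -0.005 0" --pt "0 -0.01 -0.025 0" --pt "0 -0.05 -0.03 0" --pt "0 -0.1 -0.03 0" --pt "0 -0.135 -0.02 0" --pt "0 -0.135 0.02 0" --pt "0 -0.135 0.055 0" --pt "0 -0.135 0.0785 0" --pt "0 -0.135 0.0785 0"

```text
time_s: 8.9
ee_pos: [0.4749, 0.0429, 0.2055]
tcp_rot: [0.745, 0.668, -0.001, -0.001]
ft_force: [-0.1, 1.2, -0.1]
opening: 0.006
```

Emit:
play_rows --pt "0 0.012 0 0" --pt "0 0.026 0 0" --pt "0 0.036 0 0" --pt "0 0.042 0 0" --pt "0 0.046 0 0" --pt "0 0.05 0 0" --pt "0 0.054 0 0" --pt "0 0.058 0 0" --pt "0 0.062 0 0" --pt "0 0.066 0 0"

```text
time_s: 10.15
ee_pos: [0.542, 0.0355, 0.2064]
tcp_rot: [0.745, 0.668, -0.0, -0.0]
ft_force: [-1.7, 0.5, -0.1]
opening: 0.002
```

Emit:
play_rows --pt "0 0.003 0 0" --pt "0 0.006 0 0" --pt "0 0.009 0 0" --pt "0 0.012 0 0" --pt "0 0.0145 0 0" --pt "0 0.0165 0 0" --pt "0 0.018 0 0" --pt "0 0.0195 0 0" --pt "0 0.0205 0 0" --pt "0 0.0215 0 0"

```text
time_s: 11.4
ee_pos: [0.5633, 0.0331, 0.2066]
tcp_rot: [0.745, 0.667, 0.0, -0.0]
ft_force: [-2.2, -0.1, -1.1]
opening: 0.007
```

Emit:
play_rows --pt "0 0.001 0 0" --pt "0 0.002 0 0" --pt "0 0.003 0 0" --pt "0 0.004 0 0" --pt "0 0.005 0 0" --pt "0 0.0055 0 0" --pt "0 0.006 0 0"

```text
time_s: 12.28
ee_pos: [0.5668, 0.0328, 0.2067]
tcp_rot: [0.744, 0.668, -0.003, -0.003]
ft_force: [-10.7, 0.8, 6.6]
opening: 0.006
```

Emit:
play_rows --pt "0 -0.006 0 0" --pt "0 -0.04 0 0" --pt "0 -0.082 0 0" --pt "-0.03 -0.082 0 0" --pt "-0.08 -0.082 0 0" --pt "-0.125 -0.082 0 0" --pt "-0.131 -0.077 0 0" --pt "-0.131 -0.065 0 0" --pt "-0.131 -0.055 0 0" --pt "-0.131 -0.051 0 0"

```text
time_s: 13.52
ee_pos: [0.5055, -0.0913, 0.2067]
tcp_rot: [0.744, 0.668, 0.0, 0.0]
ft_force: [-1.1, -0.1, 0.6]
opening: 0.007
```

Emit:
play_rows --pt "0 0.004 0 0" --pt "0 0.008 0 0" --pt "0 0.012 0 0" --pt "0 0.016 0 0" --pt "0 0.02 0 0" --pt "0 0.024 0 0" --pt "0 0.028 0 0" --pt "0 0.032 0 0" --pt "0 0.036 0 0" --pt "0 0.039 0 0"

```text
time_s: 14.78
ee_pos: [0.5433, -0.0966, 0.2066]
tcp_rot: [0.745, 0.668, -0.0, 0.0]
ft_force: [-2.1, 0.9, -2.1]
opening: 0.005
```

Emit:
play_rows --pt "0 0.002 0 0" --pt "0 0.004 0 0" --pt "0 0.0055 0 0" --pt "0 0.0065 0 0" --pt "0 0.0075 0 0" --pt "0 0.0085 0 0" --pt "0 0.0095 0 0" --pt "0 0.0105 0 0" --pt "0 0.0115 0 0"

```text
time_s: 15.9
ee_pos: [0.5525, -0.0976, 0.2067]
tcp_rot: [0.744, 0.668, -0.002, -0.002]
ft_force: [-11.5, -0.5, 6.4]
opening: 0.006
```

Emit:
play_rows --pt "0 -0.006 0 0" --pt "0 -0.035 0 0" --pt "0 -0.065 0 0" --pt "0.04 -0.075 0 0" --pt "0.1 -0.075 0 0" --pt "0.16 -0.075 0 0" --pt "0.22 -0.075 0 0" --pt "0.26 -0.07 0 0" --pt "0.262 -0.06 0 0" --pt "0.262 -0.05 0 0"

```text
time_s: 17.15
ee_pos: [0.5344, 0.168, 0.2071]
tcp_rot: [0.744, 0.668, 0.001, 0.001]
ft_force: [-0.2, -0.4, -0.3]
opening: 0.004
```

Emit:
play_rows --pt "0 0.005 0 0" --pt "0 0.01 0 0" --pt "0 0.014 0 0" --pt "0 0.018 0 0" --pt "0 0.022 0 0" --pt "0 0.026 0 0" --pt "0 0.03 0 0" --pt "0 0.034 0 0" --pt "0 0.037 0 0" --pt "0 0.039 0 0"

```text
time_s: 18.4
ee_pos: [0.5722, 0.1639, 0.2065]
tcp_rot: [0.745, 0.667, -0.0, -0.0]
ft_force: [-2.4, -0.9, 0.3]
opening: 0.005
```

Emit:
play_rows --pt "0 0.0015 0 0" --pt "0 0.003 0 0" --pt "0 0.004 0 0" --pt "0 0.005 0 0" --pt "0 0.006 0 0" --pt "0 0.007 0 0" --pt "0 0.008 0 0" --pt "0 0.009 0 0" --pt "0 0.01 0 0"

```text
time_s: 19.52
ee_pos: [0.5805, 0.163, 0.2065]
tcp_rot: [0.745, 0.668, -0.002, -0.002]
ft_force: [-8.5, -1.2, 4.2]
opening: 0.006
```

Emit:
play_rows --pt "0 0.0005 0 0" --pt "0 0.001 0 0" --pt "0 0.001 0 0"

```text
time_s: 19.9
ee_pos: [0.5808, 0.163, 0.2066]
tcp_rot: [0.744, 0.668, -0.002, -0.002]
ft_force: [-9.3, -0.7, 5.0]
opening: 0.008
```

Emit:
play_rows --pt "0 -0.005 0 0" --pt "0 -0.04 0 0" --pt "0 -0.09 -0.02 0" --pt "-0.03 -0.11 -0.07 0" --pt "-0.07 -0.11 -0.13 0" --pt "-0.12 -0.11 -0.19 0" --pt "-0.131 -0.11 -0.25 0" --pt "-0.131 -0.11 -0.29 0" --pt "-0.131 -0.11 -0.29 0"

```text
time_s: 21.02
ee_pos: [0.4613, 0.0437, 0.5039]
tcp_rot: [0.745, 0.667, 0.006, 0.006]
ft_force: [0.9, -0.6, -0.2]
opening: 0.004
```

Run:
```python
from h import *
s=state(); print(s['time_s'],s['ee_pos'],s['ft_force'])
w=read_camera('wrist'); d=read_camera('side')
a=cv2.resize(w,(400,300)); b=cv2.resize(d[95:240,185:335],(400,387),interpolation=cv2.INTER_CUBIC)
a=cv2.copyMakeBorder(a,0,87,0,0,cv2.BORDER_CONSTANT); cv2.imwrite('pics/f1.png',np.hstack([a,b]))
```

```text
21.025 [0.4613 0.0437 0.5039] [ 0.9392 -0.6189 -0.1828]
```

View pics/f1.png

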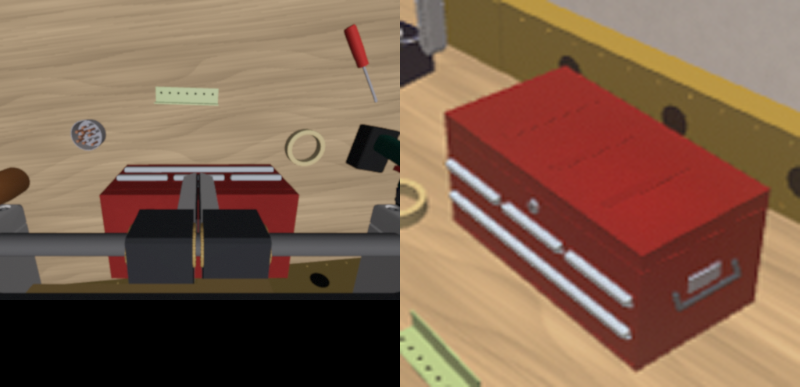

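The final picture shows the lid flush on the rim and all three small pulls in one line (row ≈177 in the wrist view). The bystanders look unmoved and the robot is clear.

```bash
python3 -c "
from plant import *
print(job_done())"
```

```text
the job is handed in; nothing more can be done
None
```

The red chest is closed: I pushed the lid down onto the rim with the shut fingertips, then pushed the middle, right and left drawers home. The job was handed in at about 21 s, with no verdict reported.

- **Lid:** it stopped moving with the fingertips at 190.4 mm above the bench, against 190 mm expected when shut. The force there rose to about 12 N.
- **Drawers:** each ended on its hard stop at 9–12 N. The three end positions lie on one line within about 0.3 mm and match the expected home position within about 1 mm.
- **Last picture:** it shows the lid flush and the three pulls in line. The tin, tape, angle, screwdriver and drill look unmoved. I judged that by eye and did not measure it. The pliers, the rest of the sprayer and the wrench, now under the lid, were not in that last view.
- **Disagreement:** early camera estimates of how far the drawers stood out differed by about 10 mm between views, so I relied on contact force and position for the final pushes.

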